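Hook down the high flap of a lab store

ROBOT

A 6-joint arm with a two-finger parallel gripper is mounted at the origin on the work surface. World frame = base frame: x ahead of the robot, y to its left, z up, the work surface at z = 0. Lengths are in mm, angles in rad, forces in N, time in s.
With the tool pointing down it reaches from about 350 to 925 mm from the base axis. Payload 6.4 kg.
Tool frame: the origin (TCP) lies on the centre line of the jaws, within the pads' length; the fingertips stand manip.finger_overhang ahead of it and the grasp point (between the pads) is the TCP (manip.finger_overhang is the distance from the TCP to the fingertips, in mm); z points along the fingers, y is the line along which they close (so a half turn about z gives the same grasp; the last joint's range is limited). The gripper opens to 85 mm and grips with 20 to 120 N. Pads are 22 mm wide; open, the fingers measure 114 mm over their backs; the gripper's body (76 mm by 85 mm) begins 54 mm behind the grasp point. The pads swing forward as they close: fully open they stand 13 mm farther back than shut.
Start: joints at [0.93, 0.245, 1.558, -0, 1.339, -0.174], TCP at [292.519, 580.471, 212.99] pointing down, gripper open.
Joint ranges: [-3.13, 3.13], [-1.02, 2.26], [0.13, 2.54], [-0.95, 4.09], [0.21, 2.88], [-2.74, 2.74]. Speed limits (rad/s): [2.57, 2.57, 3.14, 3.14, 3.14, 3.14].

INTERFACE

Orientations are given as a unit quaternion [w, x, y, z].
In Python, from plant import manip, cams gives the robot as it stands. The module is installed in compiled form; this text tells all that it offers.
- The arm moves only by the shell command python3 -m jog 'ROWS' [FORCE]. ROWS is JSON, a list of rows, each a list of 7 numbers: the shift along the tool's x, y, z in m, then the turn, a rotation vector about the tool's x, y, z in degrees, then the gripper command: -1 is shut, 1 is fully open, values between are in proportion. In form: [[dx, dy, dz, wx, wy, wz, fingers], ...]. A call has exactly 5 rows; each row shifts and turns the commanded pose from where the row before left it, along the tool's axes as they then stand; what a row does not reach is not made up. A row lasts 1/8 s, in which the tool goes at most 62.5 mm and 10.7 degrees, less where a joint would pass 70% of its speed; a pose out of reach is approached as far as the arm can. A call is refused whole if a number of a shift passes 0.0625 or a number of a turn 10.7, either way. A call with a gripper value outside its range is refused whole. The fingers move at their own pace and stop on an object; FORCE is the grip in N (left out, the last holds). Time passes only in rows, so rows that do not move let the fingers close, or fill a call up. It gives the time, the measured TCP pose, the force, the opening and the grip force at its end, in the units of the state.
- manip.get_state(): the state, without advancing time (a new reading comes with each control period).
- cams.get_image(name): name is "scene" or "top" or "wrist"; returns the picture (420x560x3 uint8, red, green, blue); there is no depth.
- cams.camera_info(name): a dict with "K" (3x3 intrinsics, pixels), "R" (3x3) and "t" (3): a world point X has camera coordinates R X + t; the wrist camera has in their place "mount" (4x4, takes a point from camera to tool coordinates, whose origin is the TCP and whose axes are the flange's). Camera axes: x right, y down, z forward; pixel columns grow to the right and rows downward; lengths in mm; the calibration is good to about 2 mm. A picture is of the moment at which its call begins: read the wrist's pose just before it. camera_info takes no time and is no camera call.
- manip.finish_job(): hands the job in; it is judged then, once.
The state is a dict: "time": time; "joint_pos": joint angles; "qvel": joint speeds; "tau": joint torques, N m; "eef_pos": TCP position; "tool_rot": TCP orientation; "contact_force": force on the tool from outside, world axes, zero at the start; "wrist_torque": the same for the moment, N m; "gripper_width": finger opening in mm; "gripper_force": force on a finger pad.
Only numpy, scipy, OpenCV 4.12 (cv2) and the standard library are available. Lean on these libraries where they do the work, as an engineer would, in place of code of your own. Each camera call takes 0.05 s, during which the arm holds its last target. There are 200 camera calls.

TASK

Draw the orange-handled hook pole out of its sleeve by its neck and lay it down on the blue pad. Then take it again by its handle, put its hook into the brass eye of the store's closed flap and swing the flap fully down without slamming it, touching the flap only with the pole. Finally lay the pole back on the blue pad with the flap left down, and leave the gel tank, tube rack and bottle where they stand.

Things in the scene. Friction and masses are not known exactly. Their poses are not given: they have to be found in the camera images.
- pole_handle (a point): Centre of the pole's handle: orange bar with two black bands, 110 mm (x) by 24 (y) by 24 high, lying flat, centre 12 above the bench. x points from handle to hook. The pole weighs about 0.16 kg, balances 30 to 45 ahead of this point and lies level on its handle when let go. At the start the handle is inside the sleeve.
- pole_hook (a point): Middle of the hook pin, at (210, -16, 0) mm from the handle's centre, same axes. A straight steel shaft (the neck), 10 diameter, runs level from the handle's end (x = 55) to x = 210, then turns square toward -y into the pin: 8 diameter, tip 32 from the shaft's axis. At the start the last 85 to 95 of the neck, with the pin, stick out of the sleeve.
- sleeve: Fixed sleeve storing the pole: a tunnel with white sides and clear roof, 190 mm (x) by 50 by 45 high outside, 40 by 40 inside, no floor. Origin on the bench under its middle. The +x end is open (mouth at x = 95), the other shut. The pole lies along its x axis, hook out, and leaves only straight along +x (about 150 until the handle is clear).
- pad: Flat blue bench pad (it has no thickness to speak of), 320 mm (x) by 400 (y), origin at its centre. The pole counts as on it when both handle centre and hook pin lie over it.
- store: Fixed grey bench-top store, 200 mm deep (x), 240 wide (y), 316 high, origin on the bench under its middle, front looking to its -x. The flap closes its upper half; the drawers below are dummies. A clear ledge, 240 wide, underside 310 above the bench, juts 100 from the front above the eye (to x = -200): a gripper on the pole's neck cannot get near the eye.
- flap_eye (a point): Centre of the flap's brass eye: ring of 28 mm inner, 40 outer diameter, its axis (y) parallel to the hinge. Axes turn with the flap; equal to the store's when shut. When shut the eye is 38 out (-x) from the hinge and 128 above it, at mid-width, 26 off the flap's face. The hook pin enters it sideways, along y, from either side. With the flap down the eye hangs under it.
- flap_hinge (a point): Middle of the flap's hinge line (along the store's y), 140 mm above the bench in the plane of the store's front, x = -100 in the store's axes. The white flap is 210 wide, 12 thick and reaches 150 above the hinge when shut.
- flap (a joint): Flap angle in rad: 0 shut and upright, 1.57 at its stop, fully down and level, opening outward to the store's -x. It starts 0 to 0.12. It is stiff (about 0.22 N m of friction, 1 to 3 N at the eye) and stays where it is left.
- gel_tank: Clear gel tank with orange comb, 110 mm by 160 by 85 high (two brass pins to 105), origin under its middle. Loose; leave alone.
- tube_rack: Black tube rack with white tubes, 110 mm by 150 by 42 high, origin under its middle. Loose; leave alone.
- bottle: Jar with a blue cap, 64 mm diameter, 100 high, origin under its middle. Loose; leave alone.

How it is judged:
By the outcome, as a careful person would: the job done as asked, in the order asked, and still so for the second after the job is handed in, with the robot touching nothing.
It also fails if it takes over 72 s, if anything falls off the work surface, if the arm or the gripper's body presses on something with over 40 N, if the wrist force passes 120 N, or if a joint passes its speed limit or range.

## Working session

There is one attempt and no reset: what is moved stays moved. The work goes in short steps, Python scripts to look and compute and a shell command to move; the robot and the scene stay as the last step left them, time stands still between calls to the robot, and variables do not carry over. Pictures are saved under pics/ and viewed, at most 10 in all, crops included, and the job is handed in when it is done.

```bash
mkdir -p pics
python3 - <<'E'
from plant import manip,cams
import cv2,json,numpy as np
np.set_printoptions(suppress=True,precision=3)
for n in ("scene","top"):
    im=cams.get_image(n); cv2.imwrite(f"pics/{n}0.png",im[:,:,::-1])
    c=cams.camera_info(n); print(n,c)
print(cams.camera_info("wrist")); print(manip.get_state(),manip.finger_overhang)
E
```

```text
scene {'K': array([[438.476,   0.   , 274.992],
       [  0.   , 438.476, 210.487],
       [  0.   ,   0.   ,   1.   ]]), 'R': array([[ 0.651,  0.759,  0.008],
       [ 0.421, -0.352, -0.836],
       [-0.632,  0.547, -0.549]]), 't': array([-380.244, -110.947, 1735.008])}
top {'K': array([[525.807,   0.   , 272.141],
       [  0.   , 525.807, 213.648],
       [  0.   ,   0.   ,   1.   ]]), 'R': array([[-0.004, -1.   ,  0.022],
       [-0.996,  0.002, -0.09 ],
       [ 0.09 , -0.022, -0.996]]), 't': array([ -13.743,  595.251, 1499.034])}
{'K': array([[323.432,   0.   , 280.392],
       [  0.   , 323.432, 208.253],
       [  0.   ,   0.   ,   1.   ]]), 'mount': array([[   0.001,   -0.955,   -0.297,   75.207],
       [   1.   ,    0.001,    0.001,    0.092],
       [  -0.   ,   -0.297,    0.955, -161.164],
       [   0.   ,    0.   ,    0.   ,    1.   ]])}
{'time': 0.1, 'joint_pos': array([ 0.93 ,  0.246,  1.559, -0.   ,  1.339, -0.174]), 'qvel': array([ 0.001, -0.003, -0.004,  0.002, -0.001,  0.001]), 'tau': array([  0.001, -43.067, -32.713,  -0.   ,   0.003,   0.   ]), 'eef_pos': array([292.212, 580.025, 211.976]), 'tool_rot': array([-0.   ,  0.231,  0.973, -0.001]), 'contact_force': array([ 0.279,  0.208, -0.366]), 'wrist_torque': array([ 0.039,  0.007, -0.021]), 'gripper_force': 0.0, 'gripper_width': 85.23999500597785} 19.0
```

View pics/top0.png

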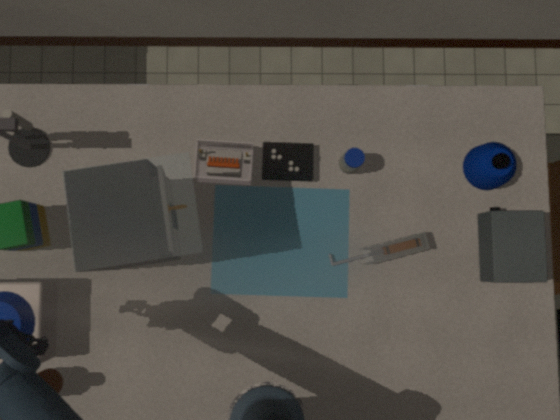

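View pics/scene0.png

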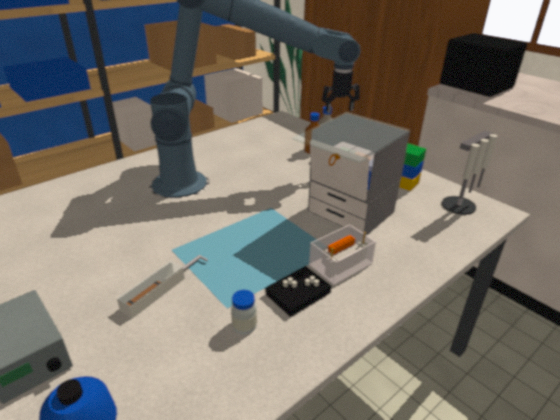

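Top view: pad about (211–349, 187–297), sleeve about (370–435, 233–262) with the hook at (334, 260), store front and eye near (175, 206). The tank, rack and bottle stand above the pad. I'll enlarge this area.

Run:
```python
import cv2
im=cv2.imread("pics/top0.png")
a=cv2.resize(im[225:275,320:445],None,fx=6.2,fy=6.2,interpolation=cv2.INTER_CUBIC)
b=cv2.resize(im[150:274,60:215],None,fx=2.3,fy=2.3,interpolation=cv2.INTER_CUBIC)
s=cv2.imread("pics/scene0.png")
c=cv2.resize(s[110:235,295:425],None,fx=2.28,fy=2.28,interpolation=cv2.INTER_CUBIC)
import numpy as np
o=np.zeros((600,790,3),np.uint8); o[:a.shape[0],:a.shape[1]]=a; o[312:312+b.shape[0],:b.shape[1]]=b; o[312:312+c.shape[0],380:380+c.shape[1]]=c
cv2.imwrite("pics/z1.png",cv2.convertScaleAbs(o,alpha=1.5))
```

```text
(no output)
```

View pics/z1.png

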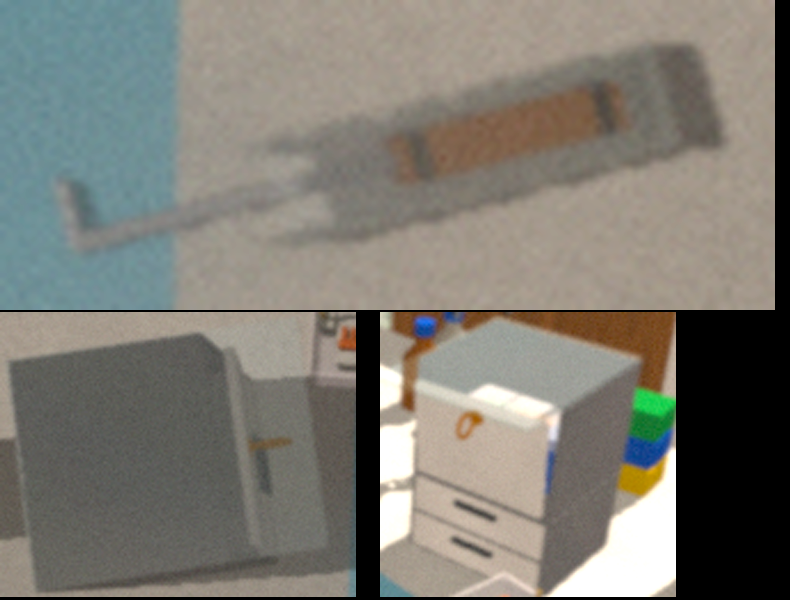

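Enlarged view: hook corner at top-image (332.9, 264.2), pin tip (330.5, 254.4), and handle top ends (382.9, 250.8) and (421.6, 241.9). The eye spans (168.7, 207.8) to (186, 205.6) in the top image and sits at (333.6, 159.6) in the scene image. Ledge and store corners are also visible. Next I'll turn these into positions.

```bash
cat > h.py <<'E'
import numpy as np
from plant import manip,cams
from scipy.spatial.transform import Rotation as Ro
np.set_printoptions(suppress=True,precision=1)
def cam(n,st=None):
    c=cams.camera_info(n)
    if n!="wrist": return c["K"],np.array(c["R"]),np.array(c["t"])
    T=np.eye(4);T[:3,:3]=Ro.from_quat(np.roll(st["tool_rot"],-1)).as_matrix();T[:3,3]=st["eef_pos"]
    M=np.linalg.inv(T@c["mount"]);return c["K"],M[:3,:3],M[:3,3]
def ray(C,uv):
    K,R,t=C; return -R.T@t, R.T@np.linalg.solve(K,[uv[0],uv[1],1])
def atz(C,uv,z):
    o,d=ray(C,uv); return o+d*(z-o[2])/d[2]
def proj(C,X):
    K,R,t=C; p=K@(R@np.array(X)+t); return p[:2]/p[2]
def tri(C1,u1,C2,u2):
    o1,d1=ray(C1,u1);o2,d2=ray(C2,u2)
    s=np.linalg.lstsq(np.c_[d1,-d2],o2-o1,rcond=None)[0]
    a,b=o1+s[0]*d1,o2+s[1]*d2; return (a+b)/2,np.linalg.norm(a-b)
E
python3 - <<'E'
from h import *
T=cam("top");S=cam("scene")
for n,u,z in [("corner",(332.9,264.2),12),("tip",(330.5,254.4),12),("hfront",(382.9,250.8),24),("hback",(421.6,241.9),24),
 ("padA",(214,187),0),("padB",(349,187),0),("padC",(348,297),0),("padD",(211,292),0),
 ("st bl",(64.3,171.7),316),("st br",(76.5,270.9),316),("ledge far",(190.4,153.5),313),("ledge near",(202,252.6),313),
 ("tank tl",(198,141),85),("tank tr",(254,142),85),("tank br",(253,185),85),("tank bl",(196,181),85),("rack br",(312,181),42)]: print(n,atz(T,u,z))
print("eye",tri(T,(177.5,206.7),S,(333.6,159.6)))
E
```

```text
corner [ 448.4 -192.2   12. ]
tip [ 476.9 -185.5   12. ]
hfront [ 486.7 -336.6   24. ]
hback [ 512.2 -450.4   24. ]
padA [677.2 156.    0. ]
padB [ 677.  -245.1    0. ]
padC [ 352.8 -236.7    0. ]
padD [369.2 162.7   0. ]
st bl [668.7 478.7 316. ]
st br [437.1 443.4 316. ]
ledge far [712.9 184.5 313. ]
ledge near [478.3 155.1 313. ]
tank tl [795.9 194.2  85. ]
tank tr [793.2  36.5  85. ]
tank br [670.7  39.4  85. ]
tank bl [682.1 198.8  85. ]
rack br [ 688.6 -130.7   42. ]
eye (array([593.1, 223.5, 257.4]), np.float64(3.6637640676193084))
```

```bash
python3 -m jog '[[-0.0267,-0.0473,0,0,0,0,1],[-0.0267,-0.0473,0,0,0,0,1],[-0.0267,-0.0473,0,0,0,0,1],[-0.0267,-0.0473,0,0,0,0,1],[-0.0267,-0.0473,0,0,0,0,1]]' 40 &&
python3 -m jog '[[-0.0267,-0.0473,0,0,0,0,1],[-0.0267,-0.0473,0,0,0,0,1],[-0.0411,-0.0403,0,0,0,0,1],[-0.0411,-0.0403,0,0,0,0,1],[-0.0411,-0.0403,0,0,0,0,1]]' &&
python3 -m jog '[[-0.0411,-0.0403,0,0,0,0,1],[-0.0411,-0.0403,0,0,0,0,1],[-0.0411,-0.0403,0,0,0,0,1],[-0.0411,-0.0403,0,0,0,0,1],[-0.0411,-0.0403,0,0,0,0,1]]' &&
python3 -m jog '[[0,0,0.018,0,0,9.88,1],[0,0,0.018,0,0,9.88,1],[0,0,0.018,0,0,9.88,1],[0,0,0.018,0,0,9.88,1],[0,0,0.018,0,0,9.88,1]]'
python3 -m jog '[[0,0,0,0,0,0,1],[0,0,0,0,0,0,1],[0,0,0,0,0,0,1],[0,0,0,0,0,0,1],[0,0,0,0,0,0,1]]'
cat > look.py <<'E'
import sys,cv2,pickle
from h import *
n=sys.argv[1]; st=manip.get_state(); im=cams.get_image("wrist")
pickle.dump(st,open(f"pics/{n}.pkl","wb")); cv2.imwrite(f"pics/{n}.png",cv2.convertScaleAbs(im[:,:,::-1],alpha=1.3))
print(st["time"],st["eef_pos"],st["joint_pos"].round(3))
E
python3 look.py w1
```

```text
time: 0.72
eef_pos: [304.9, 307.5, 212.6]
tool_rot: [-0.0, 0.231, 0.973, -0.0]
contact_force: [0.0, -0.2, 0.7]
gripper_width: 85.5
gripper_force: 0.0
time: 1.35
eef_pos: [366.2, 35.4, 213.0]
tool_rot: [0.0, 0.231, 0.973, 0.0]
contact_force: [1.0, -0.0, -0.0]
gripper_width: 85.5
gripper_force: 0.0
time: 1.98
eef_pos: [459.1, -237.0, 212.6]
tool_rot: [-0.0, 0.232, 0.973, 0.0]
contact_force: [0.4, 0.8, 0.4]
gripper_width: 85.6
gripper_force: 0.0
time: 2.6
eef_pos: [458.6, -235.0, 122.0]
tool_rot: [-0.0, 0.619, 0.785, 0.0]
contact_force: [-0.1, -0.2, 0.6]
gripper_width: 85.5
gripper_force: 0.0
time: 3.22
eef_pos: [459.1, -235.3, 123.3]
tool_rot: [0.0, 0.617, 0.787, -0.0]
contact_force: [0.1, 0.1, 0.9]
gripper_width: 85.5
gripper_force: 0.0
3.225 [ 459.1 -235.3  123.3] [-0.7  0.   2.   0.   1.1 -0.9]
```

View pics/w1.png

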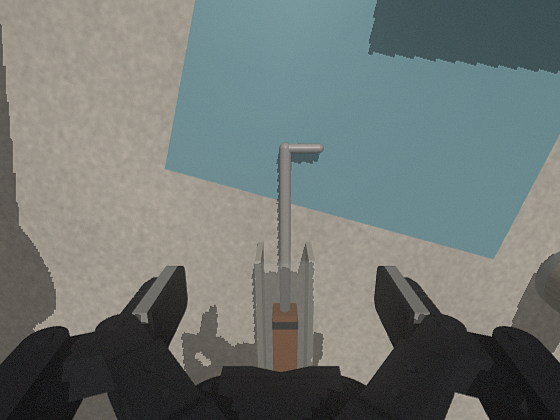

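The wrist view shows the neck running straight up the image: corner (285, 147), pin tip (321, 148), neck at the sleeve mouth (285, 268), handle front (284, 308).

Run:
```python
import pickle
from h import *
st=pickle.load(open("pics/w1.pkl","rb"));W=cam("wrist",st)
c=atz(W,(285,147.5),12);t=atz(W,(322,148),12);n=atz(W,(285,268),12);h=atz(W,(285,306),24)
d=c-n;d/=np.linalg.norm(d);print(c,t,n,h,"dir",d.round(3),"len hfront-corner",np.dot(c-h,d))
R=Ro.from_quat(np.roll(st["tool_rot"],-1)).as_matrix();print(R.round(3))
g=c-45*d;g[2]=22;print("to grasp, tool axes",R.T@(g-st["eef_pos"]), "mouth", np.dot(c-n,d))
print("pads px",proj(W,st["eef_pos"]))
```

```text
[ 452.9 -191.7   12. ] [ 483.  -184.7   12. ] [ 480.3 -299.9   12. ] [ 488.2 -331.9   24. ] dir [-0.2  1.   0. ] len hfront-corner 144.5722537862645
[[-0.2  1.   0. ]
 [ 1.   0.2 -0. ]
 [-0.   0.  -1. ]]
to grasp, tool axes [ -1.1   4.7 101.3] mouth 111.58688863472163
pads px [279.3 252.7]
```

```bash
python3 -m jog '[[0,0.0009,0.02,0,0,0,1],[0,0.0009,0.02,0,0,0,1],[0,0.0009,0.02,0,0,0,1],[0,0.0009,0.02,0,0,0,1],[0,0.0009,0.02,0,0,0,1]]' 50 &&
python3 -m jog '[[0,0,0.0005,0,0,0,-1],[0,0,0,0,0,0,-1],[0,0,0,0,0,0,-1],[0,0,0,0,0,0,-1],[0,0,0,0,0,0,-1]]'
python3 -m jog '[[0,0,0,0,0,0,-1],[0,0,0,0,0,0,-1],[0,0,0,0,0,0,-1],[0,0,0,0,0,0,-1],[0,0,0,0,0,0,-1]]'
```

```text
time: 3.9
eef_pos: [463.5, -234.2, 22.5]
tool_rot: [0.0, 0.617, 0.787, -0.0]
contact_force: [0.4, -1.0, 0.1]
gripper_width: 85.3
gripper_force: 0.0
time: 4.53
eef_pos: [463.5, -234.3, 22.9]
tool_rot: [0.0, 0.617, 0.787, -0.0]
contact_force: [0.1, -0.6, 1.0]
gripper_width: 0.2
gripper_force: 0.0
time: 5.15
eef_pos: [463.3, -234.1, 22.5]
tool_rot: [-0.0, 0.617, 0.787, -0.0]
contact_force: [-0.2, 0.0, 0.4]
gripper_width: 0.1
gripper_force: 0.0
```

```bash
python3 look.py w2
```

```text
5.15 [ 463.3 -234.1   22.5] [-0.7  0.2  2.  -0.   0.9 -0.9]
```

View pics/w2.png

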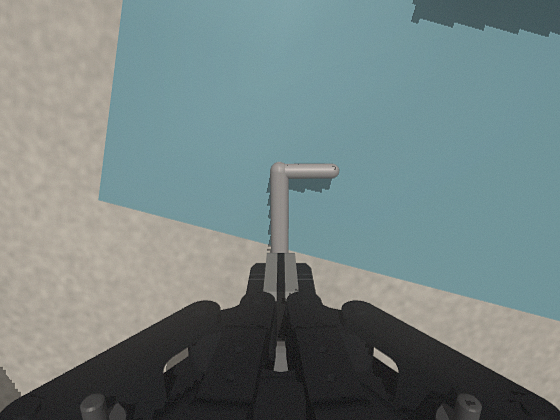

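Closed on nothing: the pads look to be just above the neck, which is still in place at corner (279, 169). I'll reopen a little and feel downward.

```bash
python3 -m jog '[[0,0,0,0,0,0,-0.2],[0,0,0,0,0,0,-0.2],[0,0,0.003,0,0,0,-0.2],[0,0,0.003,0,0,0,-0.2],[0,0,0.002,0,0,0,-0.2]]' &&
python3 -m jog '[[0,0,0.002,0,0,0,-0.2],[0,0,0.002,0,0,0,-0.2],[0,0,0,0,0,0,-0.2],[0,0,0,0,0,0,-0.2],[0,0,0,0,0,0,-0.2]]'
```

```text
time: 5.82
eef_pos: [463.2, -234.0, 14.1]
tool_rot: [-0.0, 0.617, 0.787, -0.0]
contact_force: [0.1, 0.7, -0.2]
gripper_width: 34.3
gripper_force: 0.0
time: 6.45
eef_pos: [463.4, -234.2, 10.6]
tool_rot: [0.0, 0.617, 0.787, -0.0]
contact_force: [1.3, 0.6, -1.2]
gripper_width: 34.5
gripper_force: 0.0
```

Run:
```python
from h import *
import cv2
im=cams.get_image("scene");S=cam("scene");st=manip.get_state()
p=st["eef_pos"];a=proj(S,p).astype(int);print(p,a)
for z in (-19,0,40): print(z,proj(S,p+[0,0,z]))
x0,y0=a[0]-60,a[1]-75
c=im[y0:y0+100,x0:x0+130,::-1]
cv2.imwrite("pics/s2.png",cv2.convertScaleAbs(cv2.resize(c,None,fx=6,fy=6,interpolation=cv2.INTER_CUBIC),alpha=1.5));print(x0,y0)
```

```text
[ 463.4 -234.2   10.6] [189 263]
-19 [189.7 268.2]
0 [189.1 263.3]
40 [187.7 252.8]
129 188
```

View pics/s2.png

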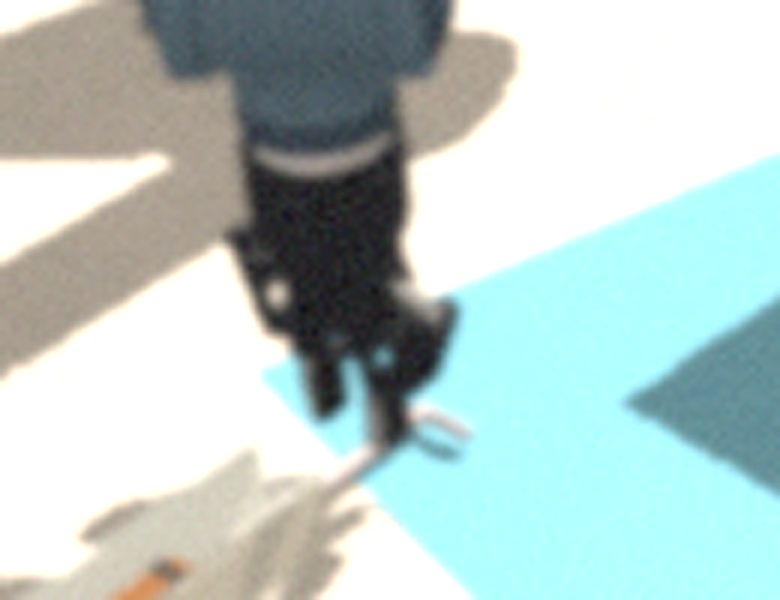

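Scene view: the fingertips are near pixel (189, 259), about 15 mm higher than stated, so I need to go about 15 mm lower. I'll feel carefully.

```bash
python3 -m jog '[[0,0,0.003,0,0,0,-0.3],[0,0,0.003,0,0,0,-0.3],[0,0,0.003,0,0,0,-0.3],[0,0,0.001,0,0,0,-0.3],[0,0,0,0,0,0,-0.3]]' &&
python3 -m jog '[[0,0,0,0,0,0,-1],[0,0,0,0,0,0,-1],[0,0,0,0,0,0,-1],[0,0,0,0,0,0,-1],[0,0,0,0,0,0,-1]]' 50
```

```text
time: 7.12
eef_pos: [463.2, -234.1, 0.3]
tool_rot: [-0.0, 0.617, 0.787, -0.0]
contact_force: [-0.1, -0.9, 0.2]
gripper_width: 30.1
gripper_force: 0.0
time: 7.75
eef_pos: [463.3, -234.1, 0.5]
tool_rot: [0.0, 0.617, 0.787, -0.0]
contact_force: [0.5, -0.4, -0.0]
gripper_width: 0.3
gripper_force: 0.0
```

```bash
python3 -m jog '[[0,0,0,0,0,0,-0.4],[0,0,0,0,0,0,-0.4],[0,0,0.003,0,0,0,-0.4],[0,0,0.003,0,0,0,-0.4],[0,0,0.002,0,0,0,-0.4]]' &&
python3 -m jog '[[0,0,0,0,0,0,-1],[0,0,0,0,0,0,-1],[0,0,0,0,0,0,-1],[0,0,0,0,0,0,-1],[0,0,0,0,0,0,-1]]' 50
```

```text
time: 8.38
eef_pos: [463.1, -234.0, -7.9]
tool_rot: [-0.0, 0.617, 0.787, -0.0]
contact_force: [0.1, 0.5, -1.1]
gripper_width: 25.6
gripper_force: 0.0
time: 9.0
eef_pos: [463.2, -234.0, -7.6]
tool_rot: [-0.0, 0.617, 0.787, 0.0]
contact_force: [-0.2, 0.8, -0.8]
gripper_width: 7.4
gripper_force: 48.8
```

Now gripping only the top of the neck (7.4 mm chord). I'll reopen and go 9 mm lower so the pads straddle it fully.

```bash
python3 -m jog '[[0,0,0,0,0,0,-0.4],[0,0,0,0,0,0,-0.4],[0,0,0.003,0,0,0,-0.4],[0,0,0.003,0,0,0,-0.4],[0,0,0.003,0,0,0,-0.4]]' &&
python3 -m jog '[[0,0,0,0,0,0,-1],[0,0,0,0,0,0,-1],[0,0,0,0,0,0,-1],[0,0,0,0,0,0,-1],[0,0,0,0,0,0,-1]]' 60
```

```text
time: 9.62
eef_pos: [463.2, -234.1, -16.8]
tool_rot: [-0.0, 0.617, 0.787, -0.0]
contact_force: [-0.2, -0.4, -0.5]
gripper_width: 25.4
gripper_force: 0.0
time: 10.25
eef_pos: [463.2, -234.1, -16.5]
tool_rot: [-0.0, 0.617, 0.787, -0.0]
contact_force: [-0.9, 0.7, -0.2]
gripper_width: 7.4
gripper_force: 58.5
```

```bash
python3 -m jog '[[0,0,-0.001,0,0,0,-1],[0.005,0,0,0,0,0,-1],[0.01,0,0,0,0,0,-1],[0.015,0,0,0,0,0,-1],[0.015,0,0,0,0,0,-1]]' &&
python3 -m jog '[[0.02,0,0,0,0,0,-1],[0.02,0,0,0,0,0,-1],[0.02,0,0,0,0,0,-1],[0.02,0,0,0,0,0,-1],[0.02,0,0,0,0,0,-1]]' &&
python3 -m jog '[[0.02,0,0,0,0,0,-1],[0.02,0,0,0,0,0,-1],[0.02,0,0,0,0,0,-1],[0.02,0,0,0,0,0,-1],[0.01,0,0,0,0,0,-1]]'
python3 look.py w3
```

```text
time: 10.88
eef_pos: [452.1, -189.1, -15.6]
tool_rot: [-0.0, 0.617, 0.787, 0.0]
contact_force: [0.1, 0.0, -0.9]
gripper_width: 7.6
gripper_force: 58.5
time: 11.5
eef_pos: [428.3, -92.0, -15.5]
tool_rot: [0.0, 0.617, 0.787, 0.0]
contact_force: [1.1, -0.2, -1.3]
gripper_width: 7.1
gripper_force: 58.5
time: 12.12
eef_pos: [406.4, -4.7, -15.6]
tool_rot: [-0.0, 0.616, 0.788, -0.0]
contact_force: [0.5, -1.1, -1.5]
gripper_width: 7.3
gripper_force: 58.5
12.125 [406.4  -4.7 -15.6] [-0.3  0.   2.3 -0.   0.8 -0.5]
```

View pics/w3.png

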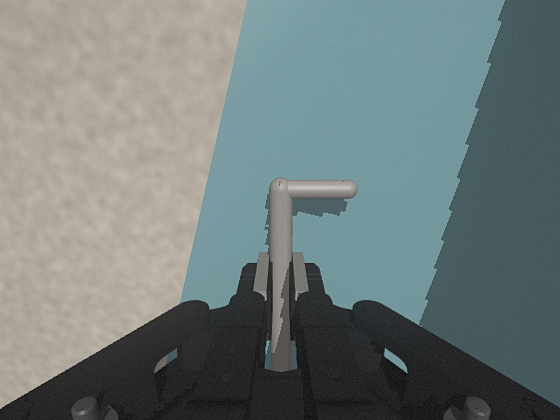

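Neck held between the pads, hook corner at (281, 186), tip (357, 188), all over the pad.

```bash
python3 - <<'E'
import pickle
from h import *
st=pickle.load(open("pics/w3.pkl","rb"));W=cam("wrist",st)
c=atz(W,(281,187),12);t=atz(W,(357,188.5),12)
R=Ro.from_quat(np.roll(st["tool_rot"],-1)).as_matrix()
print(c,t,"tool",R.T@(c-st["eef_pos"]),R.T@(t-st["eef_pos"]))
d=R[:,0];print("handle",c-210*d)
E
python3 -m jog '[[0,0,0.001,0,0,0,-1],[0,0,0,0,0,0,-0.5],[0,0,0,0,0,0,-0.2],[0,0,0,0,0,0,0],[0,0,-0.005,0,0,0,0]]' &&
python3 -m jog '[[0,0,-0.02,0,0,0,0],[0,0,-0.035,0,0,0,0.4],[0,0,-0.035,0,0,0,0.4],[-0.035,0,-0.02,0,0,0,0.4],[-0.045,0,0,0,0,0,0.4]]' &&
python3 -m jog '[[-0.05,0,0,0,0,0,0.4],[-0.05,0,0,0,0,0,0.4],[0,0,0,0,0,0,0.4],[0,0,0,0,0,0,0.4],[0,0,0,0,0,0,0.4]]'
python3 look.py w4
```

```text
[396.8  37.6  12. ] [428.2  44.8  12. ] tool [ 43.4   0.8 -27.6] [ 42.8  33.  -27.6]
handle [ 447.3 -166.2   12. ]
time: 12.8
eef_pos: [406.8, -6.0, -11.6]
tool_rot: [-0.0, 0.617, 0.787, -0.0]
contact_force: [0.6, -0.4, 0.3]
gripper_width: 42.7
gripper_force: 0.0
time: 13.42
eef_pos: [427.9, -84.8, 101.1]
tool_rot: [0.003, 0.616, 0.788, 0.001]
contact_force: [0.5, 0.0, 0.0]
gripper_width: 59.2
gripper_force: 0.0
time: 14.05
eef_pos: [449.7, -179.5, 98.3]
tool_rot: [-0.0, 0.616, 0.788, 0.0]
contact_force: [-0.2, -0.5, 0.7]
gripper_width: 59.7
gripper_force: 0.0
14.05 [ 449.7 -179.5   98.3] [-0.6 -0.   2.1  0.   1.1 -0.9]
```

View pics/w4.png

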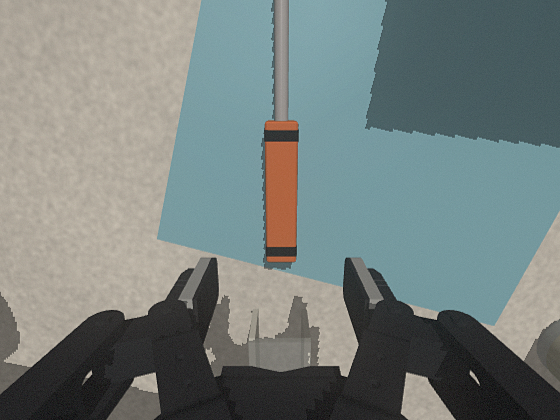

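The pole lies on the pad with its axis at column 281. The orange handle runs from row 121 to row 262, and its rear end is near the pad edge.

Run:
```python
import pickle
from h import *
st=pickle.load(open("pics/w4.pkl","rb"));W=cam("wrist",st)
f=atz(W,(281.5,121),24);b=atz(W,(280.5,261),24)
R=Ro.from_quat(np.roll(st["tool_rot"],-1)).as_matrix()
L=lambda X:R.T@(X-st["eef_pos"])
print(f,b,np.linalg.norm(f-b),L(f),L(b)); m=(f+b)/2; print("mid",m)
```

```text
[ 435.  -114.5   24. ] [ 460.6 -220.1   24. ] 108.58698048493716 [66.6  1.3 74.3] [-42.    0.8  74.3]
mid [ 447.8 -167.3   24. ]
```

```bash
python3 -m jog '[[0.0185,0.001,0.02,0,0,0,0.2],[0.0185,0,0.03,0,0,0,0],[0,0,0.03,0,0,0,0],[0,0,0.02,0,0,0,0],[0,0,0.0115,0,0,0,0]]' 110 &&
python3 -m jog '[[0,0,0,0,0,0,-1],[0,0,0,0,0,0,-1],[0,0,0,0,0,0,-1],[0,0,0,0,0,0,-1],[0,0,0,0,0,0,-1]]' 110
python3 - <<'E'
import cv2
from h import *
T=cam("top");S=cam("scene")
out={}
for n,(x0,x1,y0,y1) in (("top",(160,195,195,220)),("scene",(322,350,145,175))):
    im=cv2.imread(f"pics/{n}0.png").astype(int)[y0:y1,x0:x1]
    m=(im[:,:,2]-im[:,:,0])>35; ys,xs=np.nonzero(m); print(n,m.sum(),xs.min()+x0,xs.max()+x0,ys.min()+y0,ys.max()+y0)
    print("\n".join("".join(" #"[int(v)] for v in r) for r in m))
for z in (257,262,266,268): print(z,atz(T,(177.4,206.7),z))
E
```

```text
time: 14.72
eef_pos: [441.7, -143.5, -13.9]
tool_rot: [-0.001, 0.616, 0.788, -0.0]
contact_force: [0.5, 0.5, -0.1]
gripper_width: 42.4
gripper_force: 0.0
time: 15.35
eef_pos: [442.4, -144.7, -12.8]
tool_rot: [0.0, 0.617, 0.787, 0.0]
contact_force: [-0.6, 0.8, 0.1]
gripper_width: 21.4
gripper_force: 108.8Traceback (most recent call last):
  File "<stdin>", line 7, in <module>
    return umr_minimum(a, axis, None, out, keepdims, initial, where)
ValueError: zero-size array to reduction operation minimum which has no identity
```

Run:
```python
import cv2
from h import *
T=cam("top");S=cam("scene")
for n,(x0,x1,y0,y1),th in (("top",(160,195,195,220),14),("scene",(322,350,145,175),50)):
    im=cv2.imread(f"pics/{n}0.png").astype(int)[y0:y1,x0:x1]
    m=(im[:,:,2]-im[:,:,0])>th; ys,xs=np.nonzero(m); print(n,m.sum(),xs.min()+x0,xs.max()+x0,ys.min()+y0,ys.max()+y0)
    print("\n".join("".join(" #"[int(v)] for v in r) for r in m))
for z in (257,262,266,268): print(z,atz(T,(177.4,206.7),z))
```

```text
top 88 167 186 204 212
                                   
                                   
                                   
                                   
                                   
                                   
                                   
                                   
                                   
                     ####          
       ##      ############        
       ####################        
        ##################         
        ################           
        ###########                
        ###                        
        #                          
         #                         
                                   
                                   
                                   
                                   
                                   
                                   
                                   
scene 68 329 339 154 165
                            
                            
                            
                            
                            
                            
                            
                            
                            
          ######            
         ########           
        ##########          
        ##   #####          
       ###   #####          
       ##    ###            
       ##   ###             
       #    ##              
       #   ##               
       ## ###               
       #####                
        ###                 
                            
                            
                            
                            
                            
                            
                            
                            
                            
257 [591.9 222.5 257. ]
262 [591.4 221.7 262. ]
266 [591.  221.1 266. ]
268 [590.8 220.8 268. ]
```

```bash
python3 -m jog '[[0,0,-0.02,0,0,0,-1],[0,0,-0.05,0,0,0,-1],[0,0,-0.05,0,0,1.9,-1],[0,0,-0.05,0,0,1.9,-1],[0,0,-0.05,0,0,2,-1]]' 115 &&
python3 -m jog '[[0,0,-0.031,0,0,0,-1],[0.04,0.035,0,0,0,0,-1],[0.04,0.035,0,0,0,0,-1],[0.04,0.035,0,0,0,0,-1],[0.026,0.028,0,0,0,0,-1]]' &&
python3 -m jog '[[0,0,0,0,0,0,-1],[0,0,0,0,0,0,-1],[0,0,0,0,0,0,-1],[0,0,0,0,0,0,-1],[0,0,0,0,0,0,-1]]'
python3 - <<'E'
import cv2
from h import *
T=cam("top");S=cam("scene");st=manip.get_state();p=st["eef_pos"];print(st["time"],p,st["joint_pos"])
a=cams.get_image("top");b=cams.get_image("scene")
cv2.imwrite("pics/t5.png",a[:,:,::-1]);cv2.imwrite("pics/s5.png",b[:,:,::-1])
R=Ro.from_quat(np.roll(st["tool_rot"],-1)).as_matrix();print(R.round(3))
pin=p+186*R[:,0]+16*R[:,1]-24.8*R[:,2];print("pin",pin,proj(T,pin),proj(S,pin))
o=np.zeros((460,800,3),np.uint8)
o[:,:400]=cv2.resize(a[165:257,150:230],(400,460),interpolation=cv2.INTER_CUBIC)
o[:,400:]=cv2.resize(b[120:212,285:365],(400,460),interpolation=cv2.INTER_CUBIC)
cv2.imwrite("pics/z5.png",cv2.convertScaleAbs(o[:,:,::-1],alpha=1.5))
E
```

```text
time: 15.98
eef_pos: [441.9, -144.4, 208.6]
tool_rot: [0.0, 0.656, 0.755, -0.0]
contact_force: [0.3, 0.4, -2.3]
gripper_width: 21.6
gripper_force: 113.3
time: 16.6
eef_pos: [554.0, 20.6, 237.7]
tool_rot: [-0.0, 0.655, 0.756, -0.0]
contact_force: [0.6, -0.9, -1.8]
gripper_width: 21.7
gripper_force: 113.5
time: 17.23
eef_pos: [553.3, 18.2, 238.1]
tool_rot: [0.0, 0.656, 0.755, 0.0]
contact_force: [-0.1, 0.2, -2.5]
gripper_width: 21.2
gripper_force: 113.6
17.225 [553.3  18.2 238.1] [-0.2 -0.   1.8 -0.   1.4 -0.3]
[[-0.1  1.   0. ]
 [ 1.   0.1 -0. ]
 [-0.   0.  -1. ]]
pin [543.3 204.6 262.9] [184.1 226.3] [317.1 154.3]
```

View pics/z5.png

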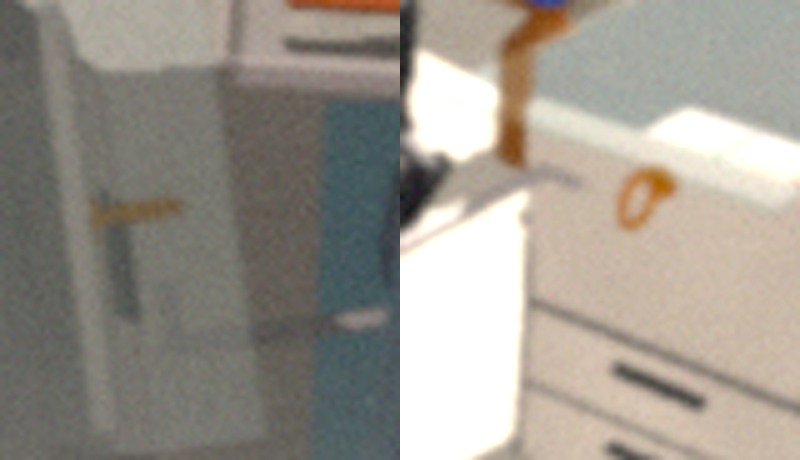

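Left (top view): ring at crop (95–185, 205–220) and pin near (170, 290–335). Right (scene view): pin from (525, 178) to (580, 185), ring centre (637, 202). The hook sits below and left of the eye, as planned. I'll compute the relative offset.

Run:
```python
from h import *
import cv2
T=cam("top");S=cam("scene");st=manip.get_state();p=st["eef_pos"]
R=Ro.from_quat(np.roll(st["tool_rot"],-1)).as_matrix()
for n,x,y in (("corner",186,0),("tip",186,32)): 
    q=p+x*R[:,0]+y*R[:,1]-24.8*R[:,2]; print(n,(proj(T,q)-[150,165])*5,(proj(S,q)-[285,120])*5+[400,0])
pin,r1=tri(T,(184.1,227),S,(315.6,155.6)); eye,r2=tri(T,(178,206.7),S,(332.4,160.4))
print(pin,r1,eye,r2,"tool diff",R.T@(eye-pin))
print("eye by plane: ", [ (t,np.array([581,266])+ (-38*np.cos(t)-128*np.sin(t))*np.array([-.139,.99]),140+128*np.cos(t)-38*np.sin(t)) for t in (0,.06,.12)])
# motion differencing to see hook: top before/after
a=cv2.imread("pics/top0.png").astype(int);b=cv2.imread("pics/t5.png").astype(int)
d=np.abs(a-b).sum(2)[215:240,175:200]; print(d)
```

```text
corner [174.5 338.8] [540.3 163.7]
tip [166.1 274. ] [581.8 179. ]
[540.5 203.9 257.8] 4.000995181618668 [592.3 221.5 255.2] 0.6411976089379677 tool diff [10.2 53.8  2.5]
eye by plane:  [(0, array([586.3, 228.4]), np.float64(268.0)), (0.06, array([587.3, 220.8]), np.float64(265.4910368654873)), (0.12, array([588.4, 213.5]), np.float64(262.5304415123159))]
[[ 4 18 22 15 14 17 14 20 24 15 18 14 14  6 16 15  9  9 14  8 19  7 11  5
  15]
 [11 12 17 10 12 10 12 16 12 27 12 16  4 20  9 16 17  4  3 14 17 17 12  3
   9]
 [ 7 22 12 20 20 15 22 10 19 16 13 20  8 14 11 18  8 17 12  8 10  2  7 13
   6]
 [18 22  6 11  9 16  4  7 13 19 17 20  7  6 28 13 12 18 10 13 20 15 12 29
  22]
 [ 5 28 19  7  3 14 23 17 19 15  6 13 11 16 15 18 15  1 17  1 14 12  5  9
   7]
 [19 22 10 22 15 23  7 23  4  8 15  1  5  7 15 14 13 25  9 16  5 14 12  4
   0]
 [16  8 23  1  4 12  4  4  6 13  7  8  9 19 12 16 13 14 17 20 12  8 17  7
   8]
 [18  4 18 14 11  4  3  8  8 17 12 12 19 17 20  7  4  2 11  3  8 11  4 11
   5]
 [ 4 25 11 10 11  5  4  9  1  5  2 13  4 11 17 15 16 23 17 14 20 18 19 10
  19]
 [ 3  2 16 31 17 14  3
[... 558 characters left out ...]
13 13  5 12 12  6 12  4  8  8 12  4  5  2  5  4  1  4
   7]
 [18 14 15 17 27 19  8  4  3 22  3 12  6  8  5  5  5 10  4  2 11 12 14  3
   5]
 [18 10  9  9  7 15 24 16  8 12  4  3  5  3  6  2 13 11  8  3  9 10  5  3
   2]
 [16 16  2 13  2 15  5  7  4 12  7  4 10  6  4  4  2 11 11  5  6  4  6  2
   3]
 [16 16  5 10 12 15  3  6  4  5  6  6  3  9 13  4 12  4 17 17  5  1  5  4
  17]
 [ 7 24  7  6 10 23  4  7 12  6 13 14  2  9  7 20  2  3  6  4 18 15  6 13
   7]
 [14 27 10 22 17 11  4 16 20 24 18 13  7 21 12 26  6  1 18  2  4 20 10 13
   7]
 [ 7 15 19  4 12 20 11  7 20 10 13  8 13 17  9 12 12  4 14 22  4 18 19  5
  23]
 [14 12 20 14  7 15 26 11  6 10 15  8  5  7 19 13 16 11  9  6 13  9  3  3
   5]]
```

```bash
python3 -m jog '[[0.01,0,0.002,0,0,0,-1],[0,0.01,0,0,0,0,-1],[0,0.01,0,0,0,0,-1],[0,0.008,0,0,0,0,-1],[0,0,0,0,0,0,-1]]' &&
python3 -m jog '[[0,0.006,0,0,0,0,-1],[0,0.006,0,0,0,0,-1],[0,0.006,0,0,0,0,-1],[0,0.006,0,0,0,0,-1],[0,0,0,0,0,0,-1]]'
python3 - <<'E'
import cv2
from h import *
a=cams.get_image("top");b=cams.get_image("scene")
o=np.zeros((460,800,3),np.uint8)
o[:,:400]=cv2.resize(a[175:221,160:200],(400,460),interpolation=cv2.INTER_CUBIC)
o[:,400:]=cv2.resize(b[135:181,310:350],(400,460),interpolation=cv2.INTER_CUBIC)
cv2.imwrite("pics/z6.png",cv2.convertScaleAbs(o[:,:,::-1],alpha=1.5))
E
```

```text
time: 17.95
eef_pos: [580.4, 32.4, 235.8]
tool_rot: [-0.0, 0.656, 0.755, -0.0]
contact_force: [-0.8, 0.2, -2.2]
gripper_width: 21.3
gripper_force: 113.6
time: 18.58
eef_pos: [603.9, 35.8, 235.9]
tool_rot: [-0.0, 0.656, 0.755, -0.0]
contact_force: [-0.2, -0.4, -1.3]
gripper_width: 21.3
gripper_force: 113.6
```

View pics/z6.png

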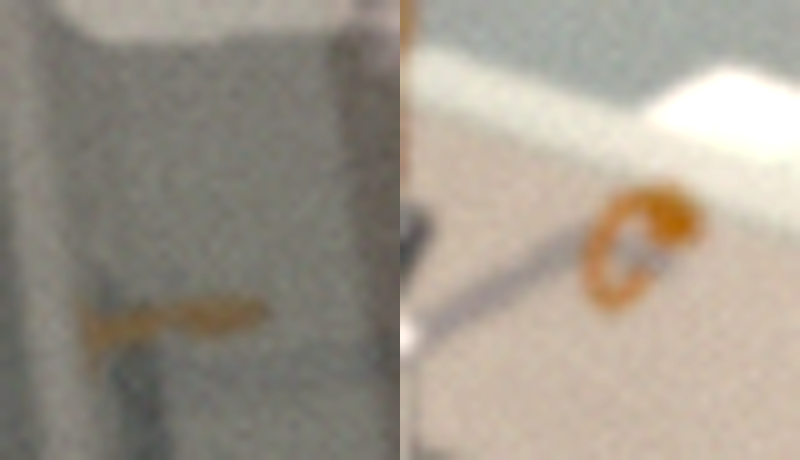

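The pin passes through the ring: grey pin inside the ring at (635, 245), emerging over its near rim at (665, 260). Now I'll swing slowly along the eye's arc.

```bash
python3 -m jog '[[-0.0054,0,0.0028,0,0,0,-1],[-0.0054,0,0.0028,0,0,0,-1],[-0.0054,0,0.0028,0,0,0,-1],[-0.0054,0,0.0028,0,0,0,-1],[-0.0054,0,0.0028,0,0,0,-1]]' 120 | grep -E "pos|contact" &&
python3 -m jog '[[-0.0041,0,0.0034,0,0,0,-1],[-0.0041,0,0.0034,0,0,0,-1],[-0.0041,0,0.0034,0,0,0,-1],[-0.0041,0,0.0034,0,0,0,-1],[-0.0041,0,0.0034,0,0,0,-1]]' | grep -E "pos|contact" &&
python3 -m jog '[[-0.0034,0,0.0041,0,0,0,-1],[-0.0034,0,0.0041,0,0,0,-1],[-0.0034,0,0.0041,0,0,0,-1],[-0.0034,0,0.0041,0,0,0,-1],[-0.0034,0,0.0041,0,0,0,-1]]'
python3 - <<'E'
import cv2
from h import *
T=cam("top");b=cams.get_image("top");a=cv2.imread("pics/t5.png")[:,:,::-1];cv2.imwrite("pics/t7.png",b[:,:,::-1])
for im in (a,b):
    r=im.astype(int)[190:225,155:230]; m=((r[:,:,0]-r[:,:,2])>14).astype(np.uint8)
    n,l,s,c=cv2.connectedComponentsWithStats(m); k=[(s[i][:5]+[155,190,0,0,0]).tolist() for i in range(1,n) if s[i][4]>15]; print(k)
for t in (.07,.3,.5,.7): 
    o=38*np.cos(t)+128*np.sin(t); print(t,proj(T,[581+.139*o,266-.99*o,140+128*np.cos(t)-38*np.sin(t)]))
E
```

```text
eef_pos: [607.4, 8.8, 221.8]
contact_force: [0.3, 1.5, -1.4]
eef_pos: [610.2, -11.5, 204.7]
contact_force: [0.7, 0.7, -1.5]
time: 20.55
eef_pos: [612.6, -28.2, 184.2]
tool_rot: [-0.0, 0.656, 0.755, -0.0]
contact_force: [-0.8, 0.5, -1.3]
gripper_width: 21.6
gripper_force: 118.6
[[167, 204, 20, 8, 90]]
[[198, 203, 14, 5, 54]]
0.07 [178.  208.1]
0.3 [189.9 207.2]
0.5 [199.  206.7]
0.7 [206.5 206.6]
```

The ring has moved to column 205, so the flap is following at about 0.65 rad. Continuing.

```bash
python3 -m jog '[[-0.0025,0,0.0047,0,0,0,-1],[-0.0025,0,0.0047,0,0,0,-1],[-0.0025,0,0.0047,0,0,0,-1],[-0.0025,0,0.0047,0,0,0,-1],[-0.0025,0,0.0047,0,0,0,-1]]' | grep -E "pos|contact" &&
python3 -m jog '[[-0.0015,0,0.0051,0,0,0,-1],[-0.0015,0,0.0051,0,0,0,-1],[-0.0015,0,0.0051,0,0,0,-1],[-0.0015,0,0.0051,0,0,0,-1],[-0.0015,0,0.0051,0,0,0,-1]]' | grep -E "pos|contact" &&
python3 -m jog '[[-0.0004,0,0.0053,0,0,0,-1],[-0.0004,0,0.0053,0,0,0,-1],[-0.0004,0,0.0053,0,0,0,-1],[-0.0004,0,0.0053,0,0,0,-1],[-0.0004,0,0.0053,0,0,0,-1]]' | grep -E "pos|contact" &&
python3 -m jog '[[0.0004,0,0.004,0,0,0,-1],[0.0004,0,0.004,0,0,0,-1],[0.0004,0,0.004,0,0,0,-1],[0.0004,0,0.004,0,0,0,-1],[0.0004,0,0.004,0,0,0,-1]]' | grep -E "pos|contact"
python3 - <<'E'
import cv2
from h import *
T=cam("top");S=cam("scene")
cv2.imwrite("pics/t8.png",cams.get_image("top")[:,:,::-1]);cv2.imwrite("pics/s8.png",cams.get_image("scene")[:,:,::-1])
# flap white edge: predicted outer edge corners, for angles
for t in (1.3,1.4,1.5,1.57):
    d=np.array([-.139,.99]);n=np.array([.99,.139]);h=np.array([581,266])
    print(t,[proj(C,np.r_[h-150*np.sin(t)*d+s*105*n,140+150*np.cos(t)]) for C in (T,S) for s in (-1,1)])
E
```

```text
eef_pos: [614.3, -40.5, 160.6]
contact_force: [0.3, 0.5, -2.0]
eef_pos: [615.4, -47.9, 135.1]
contact_force: [-0.6, 0.3, -2.1]
eef_pos: [615.7, -49.7, 108.6]
contact_force: [-0.1, 0.9, -1.3]
eef_pos: [615.5, -47.8, 88.8]
contact_force: [0.3, 0.9, -1.3]
1.3 [array([225.9, 246.1]), array([215.1, 166.8]), array([283.5, 181.7]), array([338.9, 205.8])]
1.4 [array([227.5, 246.1]), array([216.8, 167.6]), array([282.8, 186.1]), array([337.8, 210.5])]
1.5 [array([228.5, 246.1]), array([217.9, 168.5]), array([282.3, 190.4]), array([337. , 215.1])]
1.57 [array([228.9, 246.2]), array([218.3, 169.2]), array([282.2, 193.3]), array([336.6, 218.1])]
```

```bash
python3 -m jog '[[0.0007,0,0.0031,0,0,0,-1],[0.0007,0,0.0031,0,0,0,-1],[0.0007,0,0.0031,0,0,0,-1],[0.0007,0,0.0031,0,0,0,-1],[0.0007,0,0.0031,0,0,0,-1]]' | grep -E "pos|contact" &&
python3 -m jog '[[0.0005,0,0.002,0,0,0,-1],[0.0005,0,0.002,0,0,0,-1],[0.0005,0,0.002,0,0,0,-1],[0,0,0,0,0,0,-1],[0,0,0,0,0,0,-1]]' | grep -E "pos|contact"
python3 - <<'E'
import cv2
from h import *
S=cam("scene");print(manip.get_state()["wrist_torque"].round(2))
im=cams.get_image("scene");cv2.imwrite("pics/s9.png",im[:,:,::-1])
# vertical profile of brightness at columns along the flap front edge
g=cv2.cvtColor(im,cv2.COLOR_RGB2GRAY).astype(int)
g8=cv2.cvtColor(cv2.imread("pics/s8.png"),cv2.COLOR_BGR2GRAY).astype(int)
for c in (295,325): print(c,"s8",g8[170:230,c].tolist());print("s9",g[170:230,c].tolist())
d=np.array([-.139,.99]);n=np.array([.99,.139]);h=np.array([581,266])
for t in (1.4,1.5,1.57):
  for s in (.5,-.5):
    u=np.array([-np.sin(t),np.cos(t)]);w=np.array([-np.cos(t),-np.sin(t)])
    out=lambda a,b:np.r_[h+(a*u[0]+b*w[0])*d+s*105*n,140+a*u[1]+b*w[1]]
    print(t,s,proj(S,out(150,0)),proj(S,out(150,12)))
E
```

```text
eef_pos: [614.9, -44.3, 73.3]
contact_force: [0.0, 0.3, -0.6]
eef_pos: [614.8, -42.9, 67.6]
contact_force: [-0.3, -0.5, -1.9]
[ 0.  0. -0.]
295 s8 [201, 209, 207, 206, 207, 209, 207, 208, 207, 208, 207, 204, 205, 200, 185, 159, 135, 123, 127, 125, 123, 127, 127, 133, 135, 144, 167, 192, 202, 206, 207, 207, 204, 199, 204, 207, 203, 203, 204, 204, 204, 204, 200, 181, 147, 123, 111, 107, 101, 100, 100, 104, 107, 109, 104, 95, 95, 95, 93, 90]
s9 [65, 64, 67, 78, 101, 134, 172, 197, 207, 207, 207, 206, 205, 205, 205, 208, 205, 200, 183, 159, 140, 129, 126, 127, 125, 126, 132, 129, 128, 130, 132, 140, 158, 183, 199, 203, 206, 202, 204, 202, 205, 205, 198, 182, 151, 120, 110, 112, 111, 112, 114, 112, 105, 100, 100, 99, 98, 94, 92, 95]
325 s8 [70, 68, 71, 71, 71, 72, 71, 73, 71, 72, 68, 74, 76, 93, 114, 121, 125, 126, 124, 125, 126, 126, 126, 124, 127, 127, 129, 128, 129, 131, 129, 127, 129, 129, 130, 131, 137, 138, 136, 135, 130, 131, 136, 137, 136, 136, 133, 124, 112, 107, 112, 113, 113, 113, 115, 118, 117, 117, 113, 115]
s9 [72, 70, 67, 73, 72, 73, 69, 72, 72, 72, 71, 73, 78, 96, 118, 126, 125, 126, 127, 128, 126, 127, 128, 129, 125, 132, 129, 128, 127, 128, 131, 130, 129, 131, 131, 131, 131, 135, 133, 134, 132, 134, 134, 136, 138, 136, 132, 124, 111, 108, 110, 115, 115, 113, 114, 113, 116, 115, 116, 113]
1.4 0.5 [323.1 204. ] [322.4 207.7]
1.4 -0.5 [295.6 191.9] [295.1 195.4]
1.5 0.5 [322.4 208.5] [322. 212.]
1.5 -0.5 [295.1 196.2] [294.8 199.6]
1.57 0.5 [322.1 211.5] [321.8 214.8]
1.57 -0.5 [294.9 199.1] [294.8 202.3]
```

Run:
```python
import cv2
from h import *
S=cam("scene")
for n in ("s8","s9"):
    r=cv2.imread(f"pics/{n}.png").astype(int)[185:245,280:350]; m=((r[:,:,2]-r[:,:,0])>30).astype(np.uint8)
    k,l,s,c=cv2.connectedComponentsWithStats(m); print(n,[(s[i][:5]+[280,185,0,0,0]).tolist()+c[i].round(1).tolist() for i in range(1,k) if s[i][4]>4])
    print("\n".join("".join(" #"[v] for v in q) for q in m[::1,:60]) if n=="s9" else "")
    g=cv2.imread(f"pics/{n}.png",0).astype(int)
    for c in (300,310,318,330): 
        col=np.diff(g[185:240,c]); print(c,[(i+185.5,int(v)) for i,v in enumerate(col) if abs(v)>7])
st=manip.get_state();p=st["eef_pos"];R=Ro.from_quat(np.roll(st["tool_rot"],-1)).as_matrix()
for x,y in ((186,0),(186,32),(31,0)): print(x,y,proj(S,p+x*R[:,0]+y*R[:,1]-24.8*R[:,2]))
print("eye at stop",proj(S,[581+.139*128,266-.99*128,102]))
```

```text
s8 [[285, 185, 7, 3, 12, 8.0, 0.8], [284, 193, 23, 22, 301, 13.3, 19.2], [309, 204, 11, 12, 77, 33.4, 24.1], [327, 234, 23, 11, 143, 61.5, 55.5]]

300 [(197.5, 21), (198.5, 26), (199.5, 14), (209.5, -15), (210.5, -35), (211.5, -24), (212.5, -11)]
310 [(206.5, -11), (207.5, -9), (209.5, -8), (233.5, -9)]
318 [(206.5, -8), (208.5, 9), (214.5, -11), (237.5, 17), (238.5, 14)]
330 [(185.5, 25), (210.5, -10), (211.5, -17), (212.5, 12), (213.5, 9), (214.5, 8), (219.5, -13), (231.5, 18), (232.5, 15), (234.5, -15)]
s9 [[286, 185, 14, 9, 66, 10.8, 2.6], [285, 200, 19, 17, 168, 11.9, 23.0], [310, 210, 9, 11, 57, 33.0, 30.0], [327, 234, 23, 11, 143, 61.5, 55.5]]
       #############                                        
       ########## ##                                        
      ##########                                            
       #########                                            
      ########                                              
      ######                                                
      ####                                                  
      # ##    
[... 2954 characters left out ...]
               #####
                                                     #######
                                                   #########
                                                 ###########
                                               #############
300 [(185.5, -24), (186.5, -19), (187.5, -8), (203.5, 15), (204.5, 23), (205.5, 20), (206.5, 8), (209.5, -17), (210.5, -32), (211.5, -28), (212.5, -9)]
310 [(210.5, -11), (219.5, 8), (233.5, -9)]
318 [(212.5, -8), (213.5, -13), (236.5, 8), (237.5, 15), (238.5, 12)]
330 [(185.5, 22), (186.5, 12), (219.5, -9), (231.5, 20), (232.5, 15), (234.5, -12)]
186 0 [310.  213.5]
186 32 [318.1 217.3]
31 0 [277.9 235.2]
eye at stop [311.9 212.6]
```

The eye dropped with the pin (rows 204–216 to 210–221), so the hook is still engaged and the flap is close to its stop. I'll push on gently until I feel it.

```bash
for i in 1 2; do python3 -c "
from h import *
s=manip.get_state();print(s['wrist_torque'].round(2))"; 
python3 -m jog '[[0.0003,0,0.0015,0,0,0,-1],[0.0003,0,0.0015,0,0,0,-1],[0,0,0.001,0,0,0,-1],[0,0,0,0,0,0,-1],[0,0,0,0,0,0,-1]]' | grep -E "pos|contact"; done
python3 - <<'E'
import cv2
from h import *
print(manip.get_state()["wrist_torque"].round(2))
im=cams.get_image("scene");cv2.imwrite("pics/s10.png",im[:,:,::-1])
r=im.astype(int)[200:230,303:325];m=((r[:,:,0]-r[:,:,2])>30).astype(np.uint8)
k,l,s,c=cv2.connectedComponentsWithStats(m); print([(s[i][:5]+[303,200,0,0,0]).tolist() for i in range(1,k) if s[i][4]>4])
E
```

```text
[ 0.1  0.  -0. ]
eef_pos: [615.0, -42.7, 64.0]
contact_force: [-0.3, -5.8, 3.3]
[0.1 0.1 0.1]
eef_pos: [615.0, -41.3, 59.6]
contact_force: [3.1, -0.5, 1.8]
[ 0.5 -0.3 -0.5]
[[310, 210, 6, 11, 44], [315, 212, 4, 4, 14]]
```

Contact felt at the stop, with the eye no longer moving. I'll back off 8 mm and withdraw the pin sideways.

```bash
python3 -m jog '[[0,0,-0.004,0,0,0,-1],[0,0,-0.004,0,0,0,-1],[0,0,0,0,0,0,-1],[0,-0.006,0,0,0,0,-1],[0,-0.008,0,0,0,0,-1]]' | grep -E "pos|contact" &&
python3 -m jog '[[0,-0.01,0,0,0,0,-1],[0,-0.01,0,0,0,0,-1],[0,-0.01,0,0,0,0,-1],[0,-0.01,0,0,0,0,-1],[0,-0.01,0,0,0,0,-1]]'
python3 - <<'E'
import cv2
from h import *
print(manip.get_state()["wrist_torque"].round(2))
im=cams.get_image("scene");cv2.imwrite("pics/s11.png",im[:,:,::-1])
r=im.astype(int)[195:235,303:325];m=((r[:,:,0]-r[:,:,2])>30).astype(np.uint8)
k,l,s,c=cv2.connectedComponentsWithStats(m); print([(s[i][:5]+[303,195,0,0,0]).tolist() for i in range(1,k) if s[i][4]>4])
print("\n".join("".join(" #"[v] for v in q) for q in m))
E
```

```text
eef_pos: [599.8, -43.6, 67.0]
contact_force: [0.6, 0.2, -1.2]
time: 27.05
eef_pos: [550.5, -50.8, 67.5]
tool_rot: [0.0, 0.656, 0.755, 0.0]
contact_force: [0.8, 0.2, -1.4]
gripper_width: 21.7
gripper_force: 118.6
[-0. -0.  0.]
[[310, 210, 9, 11, 70]]
                      
                      
                      
                      
                      
                      
                      
                      
                      
                      
                      
                      
                      
                      
                      
         ##           
        ####          
        #### ###      
       ##### ###      
       #### ####      
       #### ####      
       #########      
       ########       
       #######        
       ######         
        ###
```

```bash
python3 -m jog '[[-0.01,0,0,0,0,0,-1],[-0.02,0,0,0,0,0,-1],[-0.025,0,0,0,0,0,-1],[-0.025,0,0,0,0,0,-1],[-0.02,0,0,0,0,0,-1]]' | grep -E "pos|contact" &&
python3 -m jog '[[0,0,0.02,0,0,0,-1],[0,0,0.02,0,0,0,-1],[0,0,0.016,0,0,0,-1],[0,0,0.01,0,0,0,-1],[0,0,0.006,0,0,0,-1]]' | grep -E "pos|contact" &&
python3 -m jog '[[0,0,0.003,0,0,0,-1],[0,0,0,0,0,0,-1],[0,0,0,0,0,0,-1],[0,0,0,0,0,0,-1],[0,0,0,0,0,0,-1]]' | grep -E "pos|contact"
```

```text
eef_pos: [565.7, -152.0, 67.6]
contact_force: [0.3, 0.1, -2.3]
eef_pos: [565.0, -149.2, -5.4]
contact_force: [0.3, -0.7, -1.6]
eef_pos: [565.3, -149.8, -7.3]
contact_force: [0.1, -0.2, -1.6]
```

```bash
python3 -m jog '[[0,0,0.001,0,0,0,-1],[0,0,0.001,0,0,0,-1],[0,0,0.001,0,0,0,-1],[0,0,0,0,0,0,-1],[0,0,0,0,0,0,-1]]' | grep -E "pos|contact" &&
python3 -m jog '[[0,0,0.001,0,0,0,-1],[0,0,0.001,0,0,0,-1],[0,0,0,0,0,0,-1],[0,0,0,0,0,0,-1],[0,0,0,0,0,0,-1]]' | grep -E "pos|contact"
```

```text
eef_pos: [565.2, -149.7, -10.5]
contact_force: [-0.5, 0.8, -2.3]
eef_pos: [565.4, -149.5, -11.7]
contact_force: [-3.5, 3.5, 5.2]
```

Touchdown. Release and retreat straight up.

```bash
python3 -m jog '[[0,0,0,0,0,0,-0.5],[0,0,0,0,0,0,-0.2],[0,0,0,0,0,0,0],[0,0,0,0,0,0,0],[0,0,-0.005,0,0,0,0]]' | grep -E "pos|contact|width" &&
python3 -m jog '[[0,0,-0.02,0,0,0,0],[0,0,-0.03,0,0,0,0],[0,0,-0.04,0,0,0,0],[0,0,-0.04,0,0,0,0],[0,0,-0.03,0,0,0,0]]' | grep -E "pos|contact" &&
python3 -m jog '[[-0.03,0,-0.02,0,0,0,0],[-0.04,0,0,0,0,0,0],[0,0,0,0,0,0,0],[0,0,0,0,0,0,0],[0,0,0,0,0,0,0]]' | grep -E "pos|contact"
python3 - <<'E'
import cv2
from h import *
st=manip.get_state();im=cams.get_image("wrist");W=cam("wrist",st)
hsv=cv2.cvtColor(im,cv2.COLOR_RGB2HSV)
m=((hsv[:,:,0]<15)&(hsv[:,:,1]>120)&(hsv[:,:,2]>80)).astype(np.uint8);m=cv2.morphologyEx(m,cv2.MORPH_CLOSE,np.ones((25,25)))
k,l,s,c=cv2.connectedComponentsWithStats(m);i=1+s[1:,4].argmax();print("handle px",s[i],c[i],"world",atz(W,c[i],24))
R=Ro.from_quat(np.roll(st["tool_rot"],-1)).as_matrix();(cx,cy),sz,a=cv2.minAreaRect(np.argwhere(l==i)[:,::-1].astype(np.float32));print((cx,cy),sz,a)
b=cams.get_image("scene");cv2.imwrite("pics/s12.png",b[:,:,::-1]);cv2.imwrite("pics/t12.png",cams.get_image("top")[:,:,::-1])
r=b.astype(int)[195:235,303:325];mm=((r[:,:,0]-r[:,:,2])>30).astype(np.uint8)
k,l,s,c=cv2.connectedComponentsWithStats(mm); print("eye",[(s[i][:5]+[303,195,0,0,0]).tolist() for i in range(1,k) if s[i][4]>4])
# tank, rack, bottle unmoved?
t0=cv2.imread("pics/top0.png").astype(int);t1=cv2.imread("pics/t12.png").astype(int)
print("diff objs",np.abs(t0-t1)[135:183,235:375].mean(),np.abs(t0-t1)[100:130,235:375].mean())
# hook visible in the wrist image? grey neck on blue along column
d=R[:,0];h=atz(W,(cx,cy),24);print("hook est",h+210*d+16*R[:,1], proj(W,np.r_[(h+210*d)[:2],12]))
print(st["time"])
E
```

```text
eef_pos: [564.8, -149.5, -7.8]
contact_force: [0.2, -0.6, -0.2]
gripper_width: 42.9
eef_pos: [566.1, -150.1, 156.4]
contact_force: [0.5, -0.3, -1.4]
eef_pos: [574.8, -217.9, 172.6]
contact_force: [0.6, 1.0, -0.4]
handle px [ 268   80   26  118 2899] [280.8 137.8] world [ 568.9 -169.6   24. ]
(280.5, 138.5) (117.0, 25.0) 90.0
eye [[310, 210, 9, 11, 68]]
diff objs 7.407291666666667 9.449126984126984
hook est [555.   39.9  24.1] [ 280.9 -136.2]
32.1
```

```bash
python3 -c "
from plant import manip
print(manip.finish_job())"
```

```text
the job is handed in; nothing more can be done
None
```

The job is handed in at about 32 s of the 72 s: the pole is back on the blue pad and the flap is down at its stop (felt as contact force; the eye stayed put after the pole was withdrawn), with the tank, rack and bottle showing no sign of movement.

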